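# Load the curing rack and start the shop timer

### The arm

A 6-joint arm with a two-finger parallel gripper is mounted at the origin on a cart in front of the work surface, level with it; the furniture and walls round the work are solid. World frame = base frame: x ahead of the robot, y to its left, z up, the work surface at z = 0. Lengths are in mm, angles in rad, forces in N, time in s.
With the tool pointing down it reaches from about 375 to 825 mm from the base axis. Payload 5.5 kg.
Tool frame: the origin (TCP) lies midway between the tips of the shut fingers; the grasp point (between the pads) lies robot.grasp_offset behind it (robot.grasp_offset is the distance from the TCP to the grasp point, in mm); z points along the fingers, y is the line along which they close (so a half turn about z gives the same grasp; the last joint's range is limited). The gripper opens to 85 mm and grips with 20 to 120 N. Pads are 22 mm wide; open, the fingers measure 114 mm over their backs; the gripper's body (76 mm by 85 mm) begins 54 mm behind the grasp point. The pads swing forward as they close: fully open they stand 13 mm farther back than shut.
Start: joints at [-1.208, 0.314, -0.047, 1.21, 0, 1.571], TCP at [212.932, -560.941, 231.299] pointing down, gripper open.
Joint ranges: [-2.67, 2.67], [-0.69, 1.73], [-1.03, 1.25], [-2.08, 2.16], [-1.42, 1.45], [-3.14, 3.14]. Speed limits (rad/s): [2.39, 2.39, 3.01, 3.14, 3.14, 3.14].

### API

Orientations are given as a unit quaternion [x, y, z, w].
In Python, from plant import robot gives the robot as it stands. Calls block until the motion is done:
- robot.move_to(position, orientation): joint-space move of the TCP to a pose.
- robot.movel(position, speed=150, attitude=None, threshold=None): straight line of the TCP; attitude=None keeps the orientation; speed is the mean speed in mm/s. With threshold (N) it stops when the force on the tool has changed by that much, and returns True; else False.
- robot.move_joints(angles): joint-space move.
- robot.open_gripper() and robot.grab(): open the fingers fully, or close them until they stop; the grip force is fixed at half the most.
- robot.pause(seconds).
- robot.inverse_kinematics(position, orientation): joint angles nearest the present ones, or None.
- robot.state(): the state.
- robot.read_camera(name): name is "side" or "top" or "wrist"; returns a dict with "frame" (480x640x3 uint8, red, green, blue), "fx", "fy", "cx", "cy" (pixels), "k1" (the pictures are not rectified: a ray, as slopes to the right and down, at radius r is drawn at 1 + k1 r^2 times it, then the intrinsics apply), "R" (3x3) and "t" (3): a world point X has camera coordinates R X + t; the wrist camera has in their place "T_tool_cam" (4x4, takes a point from camera to tool coordinates, whose origin is the TCP and whose axes are the flange's). Camera axes: x right, y down, z forward; pixel columns grow to the right and rows downward; lengths in mm; the calibration is good to about 2 mm. A picture is of the moment at which its call begins: read the wrist's pose just before it. There is no depth.
A pose or a line that the arm cannot do raises robot.PlanningError and nothing moves.
- robot.hand_in(): hands the job in; it is judged then, once.
Trained networks look in the newest picture that a camera, given by its name, has taken for a name from the list of things; names that differ only in an ending like _2 or _b are one class to them, and where a whole thing is asked for, a point or a joint stands for the part that bears it (a point fixed in the world has none). Each returns a list of dicts, best first, with "score" (0 to 1); they miss things now and then, are a little off and sometimes report something else, mostly with a low value. They report only what shows in the picture. A call takes as long as a camera call.
- robot.find_in(camera, label): "position" ([x, y, z] in mm, in world coordinates, good to about 4 mm: the middle of the surface that is visible of it).
- robot.trace(camera, label): "pixels" (480x640 bool, what is visible of it).
- robot.pinpoint(camera, label): "position" ([x, y, z] in mm, in world coordinates, good to about 4 mm: a listed point, or the origin of a listed thing).
The state is a dict: "clock": time; "joints": joint angles; "joint_velocities": joint speeds; "joint_efforts": joint torques, N m; "ee_pos": TCP position; "orientation": TCP orientation; "force": force on the tool from outside, world axes, zero at the start; "moment": the same for the moment, N m; "width": finger opening in mm; "grasp_force": force on a finger pad.
Only numpy, scipy, OpenCV 4.12 (cv2) and the standard library are available. Lean on these libraries where they do the work, as an engineer would, in place of code of your own. Each camera call takes 0.05 s, during which the arm holds its last target. There are 200 camera calls.

### The job

Put the freshly glued samples in the curing rack to cure: first stand all the tall ones upright in its back lane, and only then set all the short ones flat in its front lane, the way up they are now. When the rack is loaded, stand the loose timer with its back flat against the fixed wooden stop and press its start button fully in while the stop holds it; leave the timer standing against the stop and do not disturb the glue bottle, wax tin and tape roll.

Things in the scene. Friction and masses are not known exactly. Their poses are not given: they have to be found in the camera images.
- rack: curing rack: fixed plywood tray, 176 mm deep (own x, + is the far side from the robot) by 260 mm wide (own y); floor 12 mm above the bench; a rim all round and one rib across its middle (along own y at x = 0), both 8 mm wide and 10 mm high above the floor, divide it into a back lane (+x) and a front lane (-x), each 76 mm by 244 mm inside; origin at the centre of the underside, on the bench
- back_lane (a point): centre of the back lane's floor, 12 mm above the bench; axes as the rack
- front_lane (a point): centre of the front lane's floor, 12 mm above the bench; axes as the rack
- stop: fixed stop: dark hardwood batten screwed to the bench, 30 mm thick (own x), 150 mm long (own y), 45 mm high; origin at the centre of the underside; its front face, at own x = -15 mm, looks towards the robot
- stop_face (a point): centre of the stop's front face line, 30 mm above the bench
- timer: loose shop timer: upright grey box 50 mm deep (own x), 60 mm wide (own y), 53 mm high, about 250 g, stands on a rubber foot; the dark display window and the white start button are on the face at own x = -25 mm (towards the robot), the plain back is at own x = +25 mm; origin at the centre of the underside; it slides when pushed with 1 to 3 N
- tall_1: tall glue-joint sample: a square post 28x28 mm on a square foot 50x50x18 mm, 110 mm high in all, 120 g, stands on its foot; origin at the centre of the underside, z up along the post; may be absent (None)
- tall_2: tall glue-joint sample: a square post 28x28 mm on a square foot 50x50x18 mm, 110 mm high in all, 120 g, stands on its foot; origin at the centre of the underside, z up along the post; may be absent (None)
- tall_3: tall glue-joint sample: a square post 28x28 mm on a square foot 50x50x18 mm, 110 mm high in all, 120 g, stands on its foot; origin at the centre of the underside, z up along the post; may be absent (None)
- short_1: short glue-joint sample: two wooden laps glued in a step, footprint 56 mm (own x) by 30 mm (own y), 36 mm high; the lower lap 18 mm thick covers the whole footprint, the upper lap, 18 mm, covers own x from -12 to +28 mm; origin at the centre of the underside, z up; 60 g; may be absent (None)
- short_2: short glue-joint sample: two wooden laps glued in a step, footprint 56 mm (own x) by 30 mm (own y), 36 mm high; the lower lap 18 mm thick covers the whole footprint, the upper lap, 18 mm, covers own x from -12 to +28 mm; origin at the centre of the underside, z up; 60 g; may be absent (None)
- short_3: short glue-joint sample: two wooden laps glued in a step, footprint 56 mm (own x) by 30 mm (own y), 36 mm high; the lower lap 18 mm thick covers the whole footprint, the upper lap, 18 mm, covers own x from -12 to +28 mm; origin at the centre of the underside, z up; 60 g; may be absent (None)
- glue_bottle: glue bottle, 67 mm across, 202 mm high, standing; bystander; origin at the centre of its underside
- wax_tin: round wax tin, 95 mm across, 38 mm high; bystander; origin at the centre of its underside
- masking_tape: roll of masking tape lying flat, 104 mm across, 24 mm high; bystander; origin at the centre of its underside
- start_button_top (a point): centre of the outer face of the start button, a disc 24 mm across, 22 mm above the bench; it sits in a black round housing 40 mm across and 12 mm thick on the timer's front, and its face stands 10 mm proud of the housing, i.e. at own x = -47 mm of the timer when out; the button moves with the timer's own +x when pressed
- start_button (a joint): start button travel in m: 0 out, 0.006 fully in; a spring needs about 5 N for fully in and returns it when released

How it is judged (in metres and radians):
On the way, in this order (a step that is already met when the one before it is completed fails the run):
1. all tall samples stand in the back lane while the short ones are still on the bench (x of tall_1 in the frame of rack between 0.004 and 0.084 m and y of tall_1 in the frame of rack between -0.13 and 0.13 m and z of tall_1 in the frame of rack between 0.008 and 0.016 m and angle between each of tall_1, tall_2, tall_3's own z axis and vertical below 0.12 rad and x of tall_2 in the frame of rack between 0.004 and 0.084 m and y of tall_2 in the frame of rack between -0.13 and 0.13 m and z of tall_2 in the frame of rack between 0.008 and 0.016 m and x of tall_3 in the frame of rack between 0.004 and 0.084 m and y of tall_3 in the frame of rack between -0.13 and 0.13 m and z of tall_3 in the frame of rack between 0.008 and 0.016 m and height (world z) of each of short_1, short_2, short_3 below 0.008 m), for 0.2 s.
2. all short samples lie in the front lane too (x of tall_1 in the frame of rack between 0.004 and 0.084 m and y of tall_1 in the frame of rack between -0.13 and 0.13 m and z of tall_1 in the frame of rack between 0.008 and 0.016 m and angle between each of tall_1, tall_2, tall_3, short_1, short_2, short_3's own z axis and vertical below 0.12 rad and x of tall_2 in the frame of rack between 0.004 and 0.084 m and y of tall_2 in the frame of rack between -0.13 and 0.13 m and z of tall_2 in the frame of rack between 0.008 and 0.016 m and x of tall_3 in the frame of rack between 0.004 and 0.084 m and y of tall_3 in the frame of rack between -0.13 and 0.13 m and z of tall_3 in the frame of rack between 0.008 and 0.016 m and x of short_1 in the frame of rack between -0.084 and -0.004 m and y of short_1 in the frame of rack between -0.13 and 0.13 m and z of short_1 in the frame of rack between 0.008 and 0.016 m and x of short_2 in the frame of rack between -0.084 and -0.004 m and y of short_2 in the frame of rack between -0.13 and 0.13 m and z of short_2 in the frame of rack between 0.008 and 0.016 m and x of short_3 in the frame of rack between -0.084 and -0.004 m and y of short_3 in the frame of rack between -0.13 and 0.13 m and z of short_3 in the frame of rack between 0.008 and 0.016 m), for 0.2 s.
3. the start button is pressed fully in while the timer's back bears on the stop (value of joint start_button above 0.0048 m and contact force between timer and stop above 1.5 N and x of timer in the frame of stop between -0.052 and -0.034 m and y of timer in the frame of stop between -0.06 and 0.06 m and angle between the x axis of timer and the x axis of stop, either way round below 0.2 rad and angle between timer's own z axis and vertical below 0.12 rad), for 0.1 s.
At the end, for the whole second after the job is handed in: Tall samples upright (7 deg) on the back lane floor; short ones level, way up kept, on the front lane floor; timer upright, its back within 12 mm of the stop's front face, square within 11 deg, its centre within 60 mm of the stop's middle along it; all at rest (all of step 2 and x of timer in the frame of stop between -0.052 and -0.034 m and y of timer in the frame of stop between -0.06 and 0.06 m and angle between the x axis of timer and the x axis of stop, either way round below 0.2 rad and angle between timer's own z axis and vertical below 0.12 rad and linear speed of each of tall_1, tall_2, tall_3, short_1, short_2, short_3, timer below 0.02 m/s); the robot touches nothing.
It fails at once if the glue bottle is moved more than 40 mm or tipped over (distance of glue_bottle from where it was at the start of the episode above 0.04 m or angle between glue_bottle's own z axis and vertical above 0.5 rad).
It fails at once if the wax tin is moved more than 40 mm or tipped over (distance of wax_tin from where it was at the start of the episode above 0.04 m or angle between wax_tin's own z axis and vertical above 0.5 rad).
It fails at once if the masking tape is moved more than 40 mm or tipped over (distance of masking_tape from where it was at the start of the episode above 0.04 m or angle between masking_tape's own z axis and vertical above 0.5 rad).
Of tall_1, tall_2, tall_3 only 2 to 3 are there at a start; the rules pass over those that are not, and their reading is None.
Of short_1, short_2, short_3 only 2 to 3 are there at a start; the rules pass over those that are not, and their reading is None.
At some moment in a run one of timer, short_1, short_2, short_3 may be knocked a few centimetres aside while the robot is not near it.
It also fails if it takes over 210 s, if anything falls off the work surface, if the arm or the gripper's body presses on something with over 40 N, if the wrist force passes 120 N, or if a joint passes its speed limit or range.

## Working session

There is one attempt and no reset: what is moved stays moved. The work goes in short steps, each a Python script; the robot and the scene stay as the last script left them, time stands still between calls to the robot, and variables do not carry over. Pictures are saved under pics/ and viewed, at most 14 in all, crops included, and the job is handed in when it is done.

```bash
ls; mkdir -p pics
python3 - <<'E'
from plant import robot
import cv2,numpy as np
print(robot.grasp_offset,robot.state())
for c in("top","side"):
    d=robot.read_camera(c); cv2.imwrite(f"pics/{c}0.png",d["frame"][:,:,::-1])
    print(c,{k:np.round(v,3).tolist() for k,v in d.items() if k!="frame"})
    for l in["rack","back_lane","front_lane","stop","stop_face","timer","start_button_top","tall_1","short_1","glue_bottle","wax_tin","masking_tape"]:
        for m in("pinpoint",):
            try: print(l,[(np.round(o["position"]).tolist(),round(o["score"],2)) for o in getattr(robot,m)(c,l)])
            except Exception as e: print(l,e)
E
```

```text
pics
18.700000000000003 {'clock': 0.0, 'joints': array([-1.20803192e+00,  3.14227916e-01, -4.80962738e-02,  1.21020895e+00,
        1.34665604e-06,  1.57083061e+00]), 'joint_velocities': array([-0.00162315, -0.00106087, -0.00072983, -0.0014045 , -0.00012392,
        0.00289243]), 'joint_efforts': array([-2.41160669e-03, -5.39583778e+01,  3.39750159e+01,  1.92676694e-02,
       -3.59512378e-04, -5.85443075e-06]), 'ee_pos': array([ 212.70594982, -560.39685856,  230.42590397]), 'orientation': array([ 9.83598019e-01,  1.80372344e-01, -1.56003154e-04, -8.54276997e-04]), 'force': array([-0.35808147,  0.92684132, -0.09319981]), 'moment': array([-0.00664053, -0.01097372, -0.01822804]), 'grasp_force': 0.0, 'width': 85.38482107189}
top {'fx': 512.606, 'fy': 512.606, 'cx': 326.358, 'cy': 234.887, 'k1': 0.041, 'R': [[0.009, -1.0, 0.011], [-0.986, -0.011, -0.168], [0.168, -0.009, -0.986]], 't': [-30.92, 568.417, 1185.094]}
rack [([589.0, 82.0, -1.0], 0.93)]
back_lane [([626.0, 87.0, 14.0], 0.78), ([584.0, 346.0, 2.0], 0.16)]
front_lane [([546.0, 78.0, 10.0], 0.86), ([423.0, 2.0, 0.0], 0.57)]
stop
[... 961 characters left out ...]
 -331.0, -5.0], 0.45)]
front_lane [([548.0, 82.0, 8.0], 0.68), ([599.0, -235.0, -2.0], 0.22), ([465.0, -88.0, 2.0], 0.16)]
stop [([600.0, -233.0, -2.0], 0.64)]
stop_face [([584.0, -232.0, 30.0], 0.83)]
timer [([451.0, -190.0, -1.0], 0.79), ([460.0, -329.0, -0.0], 0.38)]
start_button_top []
tall_1 [([416.0, 1.0, -6.0], 0.87), ([410.0, 181.0, -2.0], 0.73), ([581.0, -228.0, 30.0], 0.72), ([423.0, 86.0, 1.0], 0.54)]
short_1 [([454.0, -425.0, 1.0], 0.94), ([457.0, -334.0, -4.0], 0.83), ([466.0, -88.0, 3.0], 0.55), ([452.0, -187.0, 0.0], 0.31)]
glue_bottle [([688.0, 350.0, -3.0], 0.59)]
wax_tin [([589.0, 344.0, -2.0], 0.76)]
masking_tape [([616.0, -439.0, 2.0], 0.89), ([592.0, 346.0, -3.0], 0.36)]
```

View pics/top0.png

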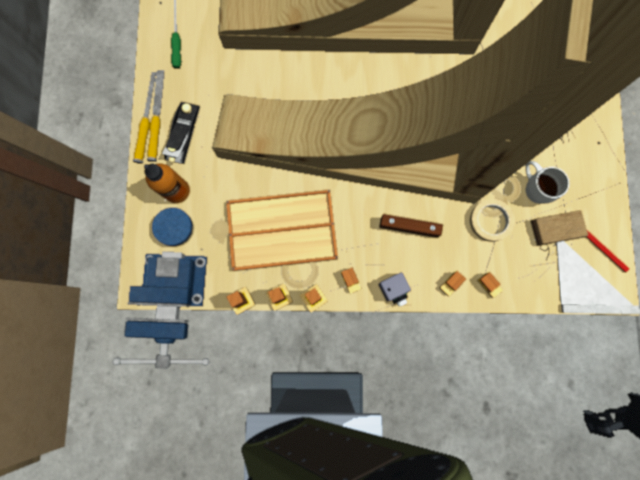

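View pics/side0.png

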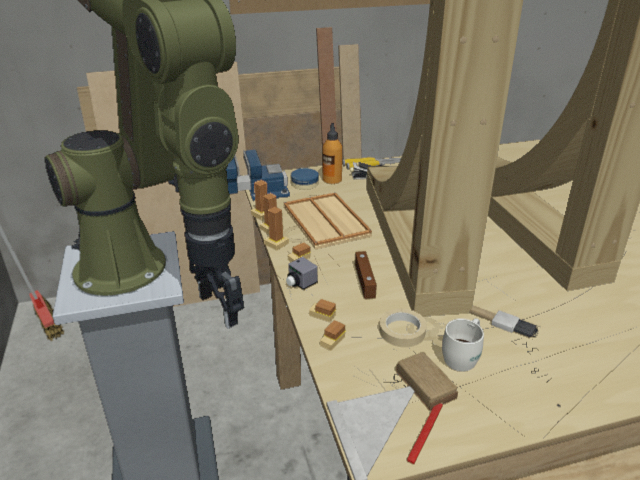

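```bash
cat > h.py <<'E'
from plant import robot
import numpy as np, cv2
from scipy.optimize import minimize
from scipy.spatial.transform import Rotation as Rn
def box(x0,x1,y0,y1,z0,z1): return np.array([[x,y,z] for x in(x0,x1) for y in(y0,y1) for z in(z0,z1)],float)
def cyl(r,x0,x1,zc): 
    a=np.linspace(0,2*np.pi,24); return np.array([[x,r*np.cos(t),zc+r*np.sin(t)] for x in(x0,x1) for t in a])
M=dict(tall=[box(-25,25,-25,25,0,18),box(-14,14,-14,14,0,110)],
 short=[box(-28,28,-15,15,0,18),box(-12,28,-15,15,0,36)],
 timer=[box(-25,25,-30,30,0,53),cyl(20,-37,-25,22),cyl(12,-47,-25,22)],
 rack=[box(-88,88,-130,130,0,22)], stop=[box(-15,15,-75,75,0,45)])
def cam(name):
    s=robot.state(); d=robot.read_camera(name)
    if name=="wrist":
        T=np.eye(4); T[:3,:3]=Rn.from_quat(s["orientation"]).as_matrix(); T[:3,3]=s["ee_pos"]
        C=np.linalg.inv(T@np.array(d["T_tool_cam"])); d["R"],d["t"]=C[:3,:3],C[:3,3]
    d["R"]=np.array(d["R"]); d["t"]=np.array(d["t"]); return d
def proj(d,X):
    c=X@d["R"].T+d["t"]; u=c[:,:2]/c[:,2:]; u=u*(1+d["k1"]*(u**2).sum(1,keepdims=True))
    return u*[d["fx"],d["fy"]]+[d["cx"],d["cy"]]
def pts(kind,p):
    c,s=np.cos(p[2]),np.sin(p[2]); R=np.array([[c,-s,0],[s,c,0],[0,0,1]])
    return [b@R.T+[p[0],p[1],p[3] if len(p)>3 else 0] for b in M[kind]]
def fit(d,mask,kind,xy,z=0,yaws=None):
    """fit x,y,yaw of a standing model to a traced mask; returns (x,y,yaw),IoU"""
    uv=np.vstack(np.nonzero(mask)[::-1]).T; lo=uv.min(0)-15; n=uv.max(0)+15-lo
    S=max(1,int(round(300/n.max())))
    m=np.zeros((n[1],n[0]),np.uint8); m[uv[:,1]-lo[1],uv[:,0]-lo[0]]=1
    m=cv2.resize(m,None,fx=S,fy=S,interpolation=cv2.INTER_NEAREST)>0
    def f(p):
        r=np.zeros(m.shape,np.uint8)
        for b in pts(kind,[*p,z]):
            q=((proj(d,b)-lo+.5)*S-.5)*16
            cv2.fillConvexPoly(r,cv2.convexHull(q.astype(np.int32)),1,shift=4)
        r=r>0; return 1-(r&m).sum()/max(1,(r|m).sum())
    best=None
    if yaws is None: yaws=np.arange(-2,2)*np.pi/4 if kind=="tall" else np.arange(-4,4)*np.pi/4
    for y in yaws:
        o=minimize(f,[*xy,y],method="Nelder-Mead",options=dict(initial_simplex=np.array([*xy,y])+np.array([[0,0,0],[12,0,0],[0,12,0],[0,0,.35]]),xatol=.05,fatol=1e-4,maxiter=150))
        if best is None or o.fun<best.fun: best=o
    return best.x,1-best.fun
def locate(name,kind,label=None,xy=None,z=0,yaws=None,n=3,d=None):
    """fit every traced instance; start at the mask's ground ray point unless xy given"""
    d=d or cam(name); out=[]
    for o in robot.trace(name,label or kind+("_1" if kind in("tall","short") else ""))[:n]:
        m=np.array(o["pixels"])
        if m.sum()<40: continue
        u=np.array([np.nonzero(m)[1].mean(),np.nonzero(m)[0].mean()])
        r=d["R"].T@np.array([*( (u-[d["cx"],d["cy"]])/[d["fx"],d["fy"]]),1]); c=-d["R"].T@d["t"]; g=c+r*((20+z-c[2])/r[2])
        p,i=fit(d,m,kind,g[:2],z,yaws); out.append((p,round(i,3),round(o["score"],2)))
    return out
E
cat > a.py <<'E'
from h import *
for c in("top","side"):
    d=cam(c)
    for k,n in(("tall",4),("short",4),("timer",2),("rack",1),("stop",1)):
        y=[0.] if k in("rack","stop") else (np.array([-.5,0,.5]) if k=="timer" else None)
        for r in locate(c,k,n=n,d=d,yaws=y): print(c,k,np.round(r[0],2),*r[1:])
d=cam("wrist"); print({k:np.round(v,3).tolist() for k,v in d.items() if k!="frame"})
E
time python3 a.py
```

```text
top tall [420.62   4.67  -0.97] 0.938 0.91
top tall [412.19 179.33  -1.07] 0.938 0.89
top tall [423.28  88.17  -1.13] 0.888 0.87
top short [ 455.09 -424.31    0.71] 0.916 0.9
top short [ 4.6395e+02 -8.6350e+01  4.1000e-01] 0.926 0.87
top short [ 457.17 -330.63   -0.73] 0.934 0.79
top timer [ 448.8  -190.11    0.47] 0.914 0.93
top rack [5.8773e+02 8.4930e+01 1.3000e-01] 0.972 0.89
top stop [ 5.9911e+02 -2.3191e+02 -1.6000e-01] 0.895 0.7
side tall [4.1043e+02 1.8166e+02 3.0000e-01] 0.716 0.93
side tall [4.2125e+02 9.0630e+01 2.8000e-01] 0.53 0.81
side tall [419.83   3.31  -0.91] 0.938 0.79
side short [ 458.32 -333.61   -0.77] 0.953 0.63
side short [ 456.73 -425.06    0.74] 0.931 0.62
side short [ 4.6311e+02 -8.3880e+01  3.0000e-01] 0.785 0.61
side timer [ 446.52 -191.93    0.5 ] 0.944 0.59
side timer [ 4.2266e+02  2.7416e+02 -1.6000e-01] 0.414 0.38
side rack [5.8789e+02 8.5490e+01 1.2000e-01] 0.972 0.74
side stop [ 6.0057e+02 -2.3029e+02 -1.7000e-01] 0.895 0.77
{'fx': 425.057, 'fy': 425.057, 'cx': 318.876, 'cy': 237.186, 'k1': -0.059, 'T_tool_cam': [[-0.001, -0.948, -0.318, 82.425], [1.0, -0.001, 0.001, 0.662], [-0.001, -0.318, 0.948, -142.939], [0.0, 0.0, 0.0, 1.0]], 'R': [[0.354, -0.935, 0.001], [-0.887, -0.335, 0.318], [-0.297, -0.114, -0.948]], 't': [-601.065, -40.145, 380.475]}
real	0m3.844s
user	0m1.908s
sys	0m0.139s
```

```bash
cat >> h.py <<'E'
def down(a):
    c,s=np.cos(a),np.sin(a); return Rn.from_matrix(np.array([[c,s,0],[s,-c,0],[0,0,-1]])).as_quat()
RK=np.array([587.8,85.2,.125]); ST=np.array([599.9,-231,-.165])
def at(F,x,y): c,s=np.cos(F[2]),np.sin(F[2]); return np.array([F[0]+c*x-s*y,F[1]+s*x+c*y])
def ik(xy,z,a):
    try: return robot.inverse_kinematics([*xy,z],down(a))
    except robot.PlanningError: return None
E
python3 - <<'E'
from h import *
for n,xy,z,y in[("t1",(420.6,4),70,-.97),("t2",(412,180),200,-1.07),("t3",(423,88),200,-1.13),("s1",(456,-424.5),5,.72),("s2",(463.5,-85),5,.35),("s3",(458,-332),5,-.75),("tim",(448,-191),20,.48),
 ("B+",at(RK,44,80),80,RK[2]),("B-",at(RK,44,-80),200,RK[2]),("F+",at(RK,-44,80),20,RK[2]),("F-",at(RK,-44,-80),150,RK[2]),("stop",at(ST,-41,0),20,ST[2]),("btn",at(ST,-80,0),12,ST[2])]:
    for k in range(4):
        q=ik(xy,z,y+k*np.pi/2); print(n,k,round(y+k*np.pi/2,2),None if q is None else np.round(q,2))
E
```

```text
t1 0 -0.97 [ 0.01  0.12 -0.69  0.76  0.   -2.16]
t1 1 0.6 [ 0.01  0.12 -0.69  0.76  0.    2.55]
t1 2 2.17 [ 0.01  0.12 -0.69  0.76  0.    0.98]
t1 3 3.74 [ 0.01  0.12 -0.69  0.76  0.   -0.59]
t2 0 -1.07 [ 0.41  0.05 -0.44  1.08  0.   -1.66]
t2 1 0.5 [ 0.41  0.05 -0.44  1.08  0.    3.05]
t2 2 2.07 [ 0.41  0.05 -0.44  1.08  0.    1.48]
t2 3 3.64 [ 0.41  0.05 -0.44  1.08  0.   -0.09]
t3 0 -1.13 [ 0.21  0.01 -0.48  1.08  0.   -1.81]
t3 1 0.44 [ 0.21  0.01 -0.48  1.08  0.    2.91]
t3 2 2.01 [ 0.21  0.01 -0.48  1.08  0.    1.34]
t3 3 3.58 [ 0.21  0.01 -0.48  1.08  0.   -0.24]
s1 0 0.72 [-0.75  0.53 -0.28  0.77  0.    1.67]
s1 1 2.29 [-0.75  0.53 -0.28  0.77  0.    0.1 ]
s1 2 3.86 [-0.75  0.53 -0.28  0.77  0.   -1.47]
s1 3 5.43 [-0.75  0.53 -0.28  0.77  0.   -3.04]
s2 0 0.35 [-0.18  0.3  -0.65  0.62  0.    2.61]
s2 1 1.92 [-0.18  0.3  -0.65  0.62  0.    1.04]
s2 2 3.49 [-0.18  0.3  -0.65  0.62  0.   -0.53]
s2 3 5.06 [-0.18  0.3  -0.65  0.62  0.   -2.1 ]
s3 0 -0.75 [-0.63  0.44 -0.43  0.7   0.   -3.02]
s3 1 0.82 [-0.63  0.44 -0.43  0.7   0.    1.69]
s3 2 2.39 [-0.63  0.44 -0.43  0.7   0.    
[... 699 characters left out ...]
73  0.    1.74]
F+ 2 3.27 [ 0.29  0.41 -0.43  0.73  0.    0.16]
F+ 3 4.84 [ 0.29  0.41 -0.43  0.73  0.   -1.41]
F- 0 0.12 [ 0.    0.27 -0.29  1.01  0.    3.02]
F- 1 1.7 [ 0.    0.27 -0.29  1.01  0.    1.45]
F- 2 3.27 [ 0.    0.27 -0.29  1.01  0.   -0.12]
F- 3 4.84 [ 0.    0.27 -0.29  1.01  0.   -1.7 ]
stop 0 -0.16 [-0.38  0.48 -0.32  0.77  0.    2.93]
stop 1 1.41 [-0.38  0.48 -0.32  0.77  0.    1.35]
stop 2 2.98 [-0.38  0.48 -0.32  0.77  0.   -0.22]
stop 3 4.55 [-0.38  0.48 -0.32  0.77  0.   -1.79]
btn 0 -0.16 [-0.4   0.43 -0.42  0.72  0.    2.91]
btn 1 1.41 [-0.4   0.43 -0.42  0.72  0.    1.34]
btn 2 2.98 [-0.4   0.43 -0.42  0.72  0.   -0.23]
btn 3 4.55 [-0.4   0.43 -0.42  0.72  0.   -1.8 ]
```

```bash
cat >> h.py <<'E'
def near_pi(y,step): return y+step*np.round((np.pi-y)/step)
def look(kind,p,z,step,img=None,zo=0):
    """hover over p with the grasp attitude, refine its pose with the wrist camera"""
    a=near_pi(p[2],step); robot.move_to([p[0],p[1],z],down(a)); robot.pause(.2)
    d=cam("wrist")
    if img: cv2.imwrite(f"pics/{img}.png",d["frame"][:,:,::-1])
    r=locate("wrist",kind,n=4,d=d,z=zo,yaws=p[2]+np.array([-.3,0,.3]))
    r=[q for q in r if q[1]>.7 and np.hypot(*(q[0][:2]-p[:2]))<70]
    r.sort(key=lambda q:np.hypot(*(q[0][:2]-p[:2])))
    print("look",kind,[(np.round(q[0],2).tolist(),*q[1:]) for q in r]); return r[0][0] if r else None
def place_tall(p,yl,img=None):
    p=look("tall",p,215,np.pi/2,img); assert p is not None
    a=near_pi(p[2],np.pi/2); robot.movel([p[0],p[1],120],attitude=down(a),speed=200); robot.movel([p[0],p[1],66],speed=120)
    robot.grab(); print("width",robot.state()["width"])
    robot.movel([p[0],p[1],125])
    q=at(RK,44,yl); robot.movel([*q,125],attitude=down(RK[2]+np.pi),speed=180)
    robot.movel([*q,79.5],speed=80); s=robot.state(); print(s["width"],s["ee_pos"],s["clock"])
    robot.open_gripper(); robot.movel([*q,215],speed=250)
E
python3 - <<'E'
from h import *
place_tall(np.array([411.5,180,-1.07]),80,"w1")
d=cam("top"); cv2.imwrite("pics/top1.png",cv2.resize(d["frame"][140:340,180:430,::-1],None,fx=3,fy=3)); print(robot.state()["clock"])
E
```

```text
look tall [([413.09, 178.48, -1.07], np.float64(0.942), 0.94)]
width 27.432651358683362
27.325445856203277 [621.11372116 169.97693699  78.76409804] 9.3083
10.65
```

View pics/w1.png

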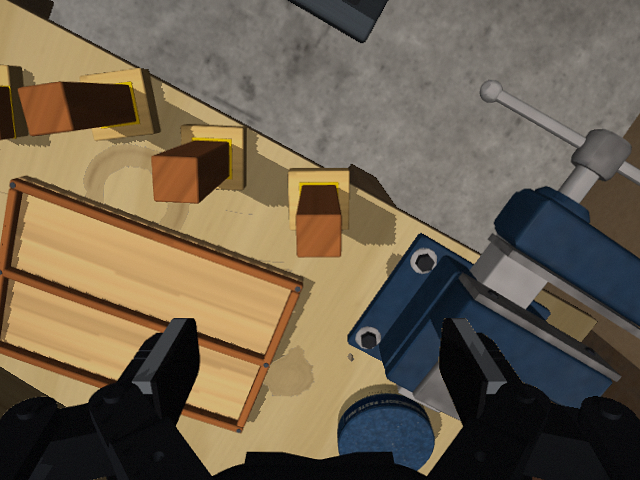

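View pics/top1.png

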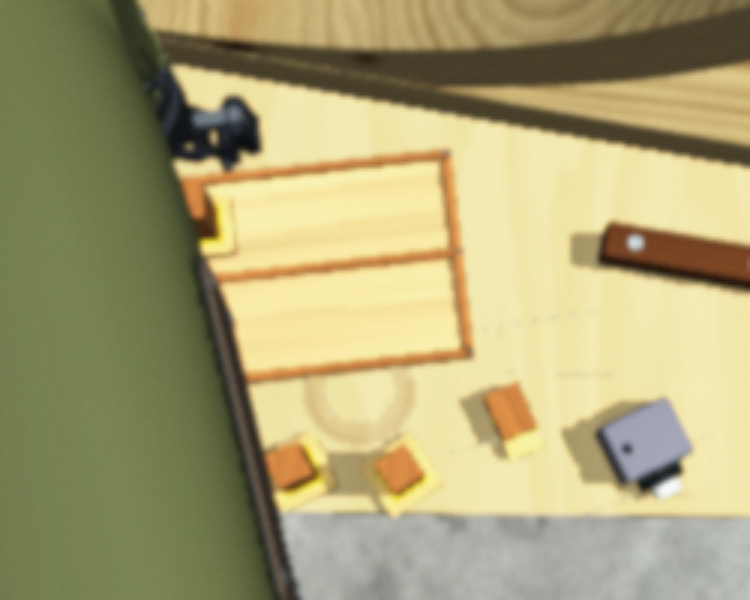

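The wrist view shows the tall sample at about (320,210) between the open fingers, which are at the lower edge. The top crop shows it in the back lane's left end at (205,220). I'll place the other two the same way.

Run:
```python
from h import *
place_tall(np.array([422.5,89,-1.1]),0)
place_tall(np.array([420,4,-.95]),-80)
p=np.array([463.5,-85,.35])
p=look("short",p,140,np.pi,"w2")
d=cam("side"); cv2.imwrite("pics/side1.png",cv2.resize(d["frame"][140:400,200:460,::-1],None,fx=2.3,fy=2.3)); 
for k in("tall","short"):
  for r in locate("side",k,n=4,d=d): print(k,np.round(r[0],2),*r[1:])
for r in locate("side","tall",n=4,d=d,z=12): print("z12",np.round(r[0],2),*r[1:])
print(robot.state()["clock"])
```

```text
look tall [([423.12, 86.97, -1.11], np.float64(0.974), 0.57)]
width 27.429602690755154
27.483973881687863 [631.11823437  90.66216812  78.81883323] 16.1667
look tall [([421.35, 3.46, -0.97], np.float64(0.97), 0.73)]
width 27.367962812560773
27.300941435740373 [641.07388915  11.26949891  78.77975789] 23.0833
look short [([464.34, -87.12, 0.42], np.float64(0.973), 0.95)]
tall [635.78 110.8   -1.47] 0.864 0.97
tall [624.02 191.63   1.39] 0.824 0.57
tall [ 605.11 -469.6    -1.22] 0.374 0.4
short [ 459.58 -332.72   -0.79] 0.921 0.97
short [ 4.6409e+02 -8.2090e+01  3.2000e-01] 0.802 0.73
short [ 456.29 -426.27    0.72] 0.923 0.6
z12 [ 6.2873e+02  9.0370e+01 -6.0000e-01] 0.836 0.97
z12 [ 6.1728e+02  1.6825e+02 -2.0000e-01] 0.81 0.57
z12 [ 603.5  -482.73   -1.14] 0.375 0.4
25.7417
```

View pics/side1.png

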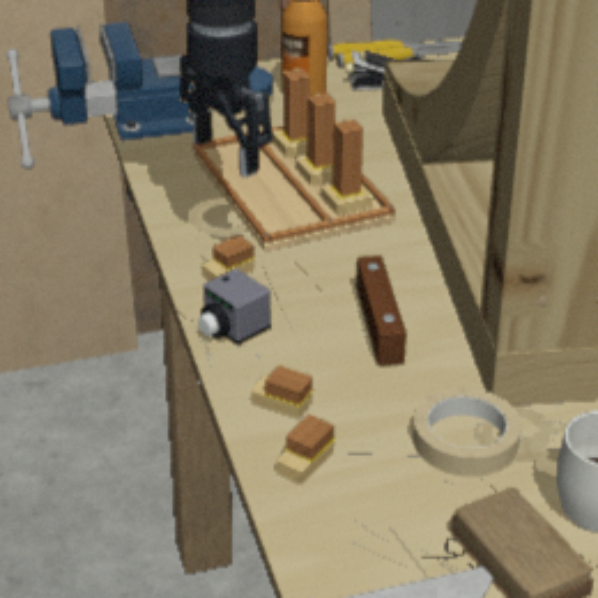

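View pics/w2.png

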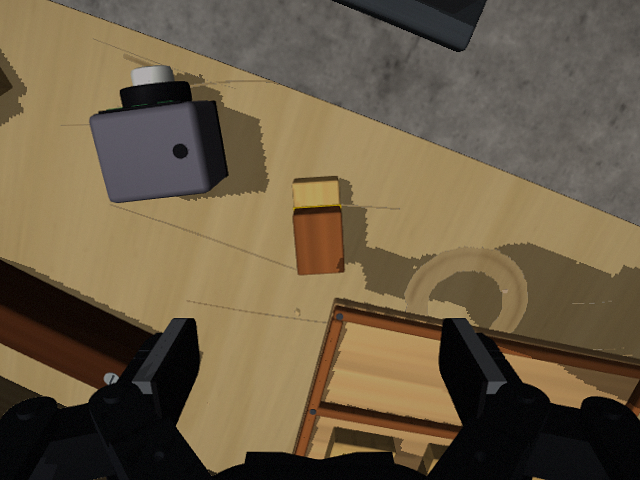

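The side crop shows all three tall samples upright in the back lane, at (295,105), (320,140) and (348,165). The wrist view shows the first short sample at (318,240). Next come the shorts, looking again before each grasp.

```bash
cat >> h.py <<'E'
def place_short(p,yl,img=None):
    p=look("short",p,140,np.pi,img); assert p is not None
    a=near_pi(p[2],np.pi); sg=np.cos(a-p[2]); g=p[:2]+3*np.array([np.cos(p[2]),np.sin(p[2])])
    robot.movel([*g,60],attitude=down(a),speed=150); robot.movel([*g,5],speed=80)
    robot.grab(); print("width",robot.state()["width"])
    robot.movel([*g,110])
    q=at(RK,-44-3*sg,yl); robot.movel([*q,110],attitude=down(RK[2]+np.pi),speed=180)
    robot.movel([*q,45]); robot.movel([*q,18],speed=60); s=robot.state(); print(s["width"],s["ee_pos"],s["force"])
    robot.open_gripper(); robot.movel([*q,140],speed=200)
E
python3 - <<'E'
from h import *
place_short(np.array([464.3,-87,.42]),75)
d=cam("wrist"); cv2.imwrite("pics/w3.png",d["frame"][:,:,::-1]); print(robot.state()["clock"])
E
```

```text
look short [([464.67, -86.98, 0.42], np.float64(0.967), 0.55)]
width 28.921356557419756
29.25973729258858 [537.37337232 154.40723647  17.4831248 ] [-0.5807027  -0.03943821 -0.85304391]
33.3333
```

View pics/w3.png

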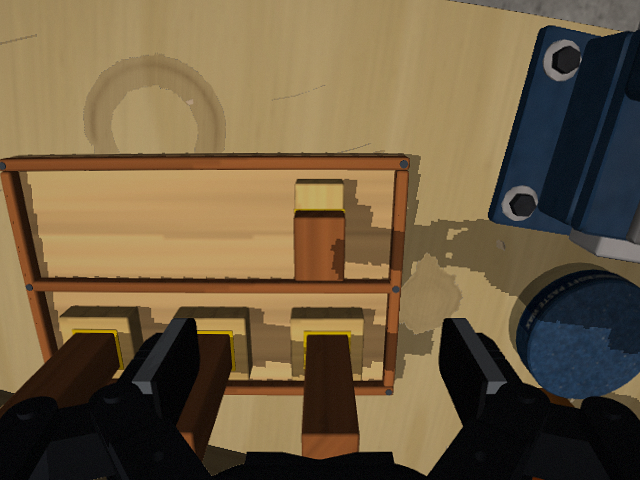

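The short sample lies flat in the front lane at (320,230), clear of the rib and the rim. Next two.

Run:
```python
from h import *
place_short(np.array([458,-332.5,-.76]),-5)
place_short(np.array([456,-425,.72]),-83)
d=cam("wrist"); cv2.imwrite("pics/w4.png",d["frame"][:,:,::-1]); print(robot.state()["clock"])
d=cam("top")
for r in locate("top","timer",n=2,d=d,yaws=np.array([-.5,0,.5,1.])): print(np.round(r[0],2),*r[1:])
t=look("timer",np.array([449,-190,.48]),160,np.pi,"w5")
for r in locate("top","timer",n=2,d=cam("top"),yaws=np.array([-.5,0,.5,1.])): print(np.round(r[0],2),*r[1:])
```

```text
look short [([459.99, -333.32, -0.76], np.float64(0.972), 0.56)]
width 29.036763804743117
29.192102275423032 [547.32937276  75.08809414  17.48401162] [ 0.42704436  0.72844901 -0.36191313]
look short [([458.21, -425.27, 0.68], np.float64(0.964), 0.64)]
width 29.35200376354201
29.125375219182857 [557.06327645  -2.26522012  17.52051817] [ 1.13271874 -0.45122779 -1.11932702]
53.55
[ 447.82 -189.27    0.45] 0.929 0.97
look timer [([449.82, -190.45, 0.46], np.float64(0.942), 0.81)]
[ 4.4491e+02 -1.8431e+02  3.7000e-01] 0.153 0.47
```

View pics/w4.png

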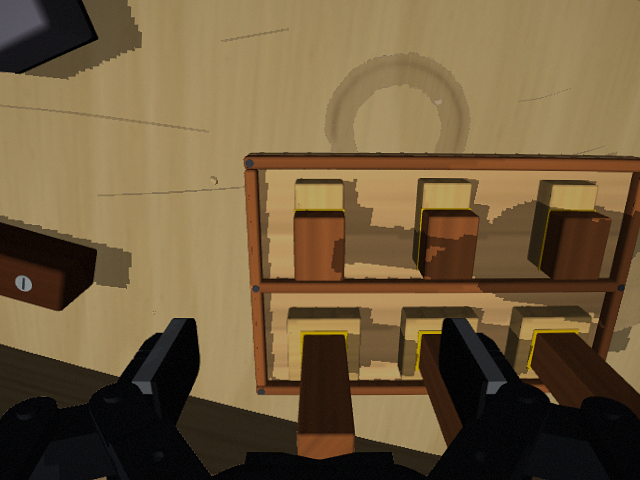

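View pics/w5.png

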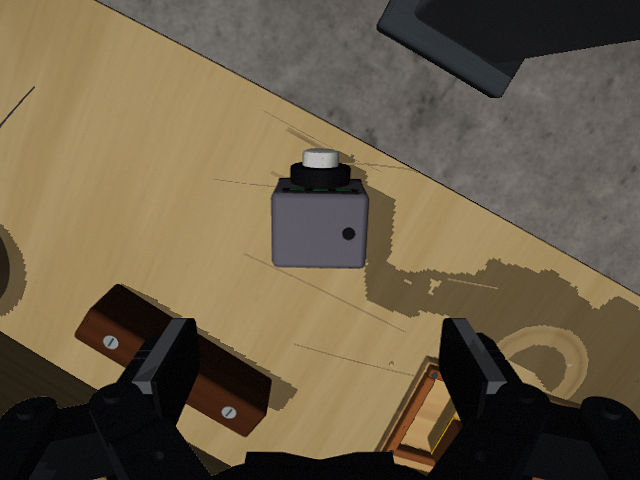

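All six samples sit correctly in w4. The timer is at (320,225) in w5 with its button facing the robot. Now I'll carry it to the stop.

Run:
```python
from h import *
t=np.array([449.8,-190.4,.46]); a=near_pi(t[2],np.pi)
robot.movel([*t[:2],85],attitude=down(a)); robot.movel([*t[:2],20],speed=80)
robot.grab(); print("width",robot.state()["width"])
robot.movel([*t[:2],90])
q=at(ST,-46,0); robot.movel([*q,90],attitude=down(ST[2]+np.pi))
robot.movel([*q,20.7],speed=60); s=robot.state(); print(s["width"],s["ee_pos"],s["force"])
robot.open_gripper(); robot.movel([*q,100]); q=at(ST,-90,0); robot.movel([*q,160],speed=200); robot.pause(.2)
d=cam("wrist"); cv2.imwrite("pics/w6.png",d["frame"][:,:,::-1]); print(robot.state()["clock"])
for k in("timer","stop"):
  for r in locate("wrist",k,n=1,d=d,yaws=np.array([-.16])): print(k,np.round(r[0],2),*r[1:])
print([o for o in robot.pinpoint("wrist","start_button_top")], at(ST,-93,0))
```

```text
width 58.87438218840614
58.92933327999086 [ 554.92601134 -223.61098642   20.92648592] [-0.71586673 -0.19350356 -3.06578699]
61.5333
timer [ 5.5556e+02 -2.2469e+02 -1.7000e-01] 0.933 0.77
stop [590.82 -32.74   1.66] 0.636 0.67
[{'position': [506.0, -215.0, 24.4], 'score': 0.59}] [ 508.16309295 -215.72453322]
```

View pics/w6.png

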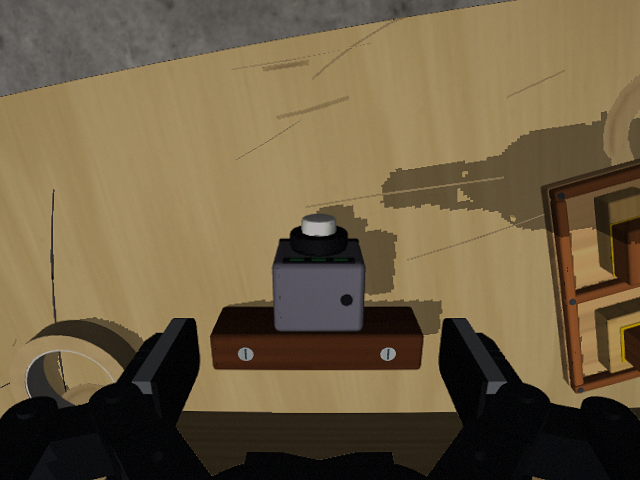

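The timer stands square before the stop, with its button at (318,225) facing the robot. Now I press it with shut fingers, guarded by force.

Run:
```python
from h import *
T=np.array([555.5,-224.4,ST[2]])
P=lambda x:at(T,x,0)
robot.grab()
robot.movel([*P(-85),120],speed=150); robot.movel([*P(-85),13],speed=100); robot.pause(.3)
f0=robot.state()["force"]
u=np.array([np.cos(T[2]),np.sin(T[2]),0])
print(robot.movel([*P(-38),13],speed=15,threshold=13)); 
for i in range(4):
    s=robot.state(); print(np.round(s["ee_pos"],1),"along",round((s["ee_pos"][:2]-T[:2])@u[:2],1),"F",round((s["force"]-f0)@u,1)); robot.pause(.15)
d=cam("side"); cv2.imwrite("pics/side2.png",cv2.resize(d["frame"][200:350,250:450,::-1],None,fx=4,fy=4));
```

```text
True
[ 507.1 -216.2   12.1] along -49.1 F -3.7
[ 506.6 -216.    11.7] along -49.6 F -3.9
[ 506.6 -216.    11.7] along -49.6 F -3.3
[ 506.6 -216.    11.7] along -49.6 F -2.8
```

View pics/side2.png

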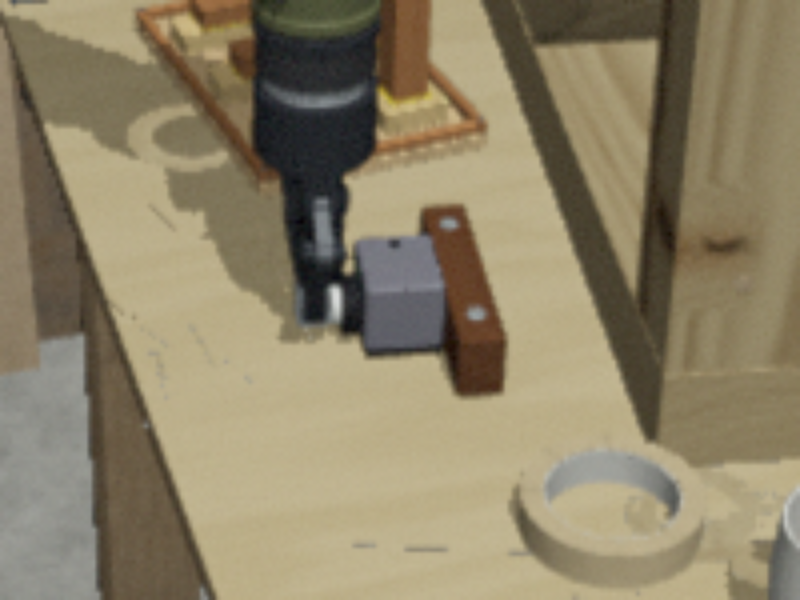

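The finger rests on the button and the timer is near or at the stop, but the held force is only about 3 N. I'll step on until the force holds high.

Run:
```python
from h import *
T=np.array([555.5,-224.4,ST[2]]); u=np.array([np.cos(T[2]),np.sin(T[2]),0])
x=-49.5
for i in range(24):
    x+=.7; robot.movel([*at(T,x,0),13],speed=8); robot.pause(.15)
    s=robot.state(); F=s["force"]@u; print(round(x,1),round((s["ee_pos"][:2]-T[:2])@u[:2],1),round(F,1),round(s["force"][2],1))
    if F<-18: break
robot.pause(.5); print(robot.state()["force"]@u,robot.state()["clock"])
```

```text
-48.8 -49.3 -4.2 -2.4
-48.1 -48.4 -5.1 -3.2
-47.4 -47.8 -5.2 -3.1
-46.7 -47.7 -5.9 -3.3
-46.0 -47.6 -7.6 -3.5
-45.3 -47.6 -8.5 -3.2
-44.6 -47.5 -10.1 -3.8
-43.9 -47.5 -12.7 -1.7
-43.2 -47.5 -13.6 0.4
-42.5 -47.5 -15.7 3.4
-41.8 -47.4 -17.6 4.0
-41.1 -47.5 -19.5 6.7
-19.35525277585876 72.8417
```

The travel bottomed out and 19 N held, so the button is fully in. Retreating and checking.

Run:
```python
from h import *
T=np.array([555.5,-224.4,ST[2]])
robot.movel([*at(T,-95,0),14],speed=60); robot.movel([*at(T,-60,0),180]); robot.pause(.3)
d=cam("wrist"); cv2.imwrite("pics/w7.png",d["frame"][:,:,::-1])
for r in locate("wrist","timer",n=1,d=d,yaws=np.array([-.16])): print(np.round(r[0],2),r[1])
d=cam("side"); cv2.imwrite("pics/side3.png",cv2.resize(d["frame"][130:400,200:480,::-1],None,fx=2.2,fy=2.2)); 
c,s=np.cos(-ST[2]),np.sin(-ST[2]); v=r[0][:2]-ST[:2]; print("in stop",c*v[0]-s*v[1],s*v[0]+c*v[1])
```

```text
[ 5.3662e+02 -2.2172e+02 -1.6000e-01] 0.628
in stop -63.941403567194065 -1.2399639134162346
```

View pics/w7.png

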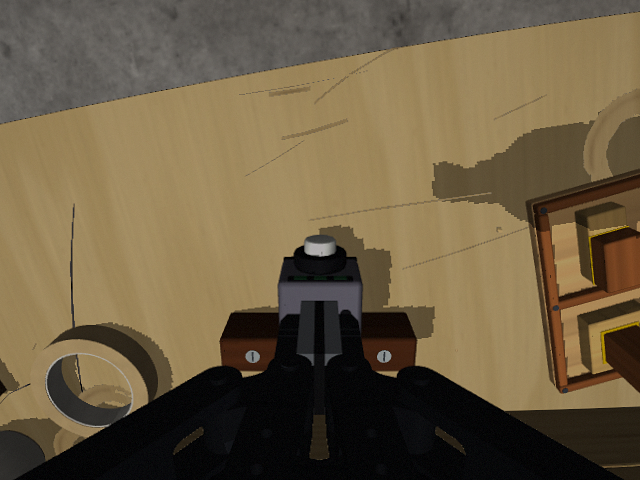

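View pics/side3.png

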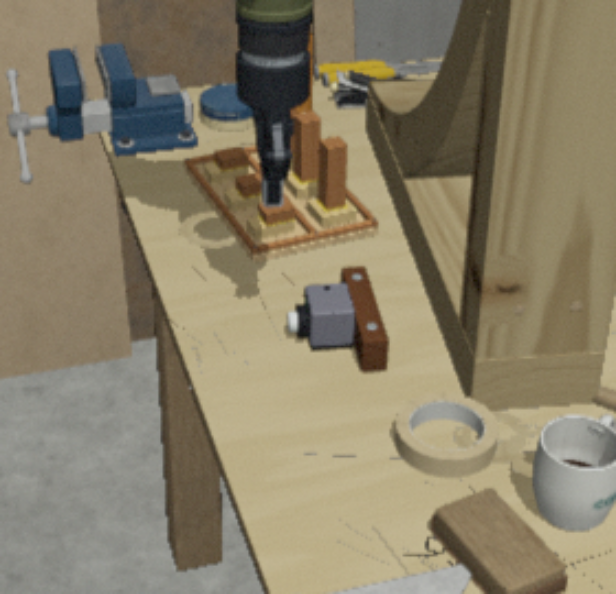

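The side view shows the timer flush and square against the stop at (330,315), with the rack loaded. The wrist fit was off only because the shut fingers covered part of the timer. Handing in.

Run:
```python
from h import *
for r in locate("side","timer",n=1,yaws=np.array([-.16])): print(np.round(r[0],2),r[1])
print(robot.hand_in(),robot.state()["clock"])
```

```text
[ 5.5882e+02 -2.2667e+02 -1.9000e-01] 0.938
the job is handed in; nothing more can be done
the job is handed in; nothing more can be done
```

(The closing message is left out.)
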